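# Lengthen the service cradle by one hole and lay the ion-optics module in it

### The arm

A 6-joint arm with a two-finger parallel gripper is mounted at the origin on the work surface. World frame = base frame: x ahead of the robot, y to its left, z up, the work surface at z = 0. Lengths are in mm, angles in rad, forces in N, time in s.
With the tool pointing down it reaches from about 325 to 850 mm from the base axis. Payload 4.4 kg.
Tool frame: the origin (TCP) lies midway between the tips of the shut fingers; the grasp point (between the pads) lies 19 mm behind it (bot.grip_point_offset is the z of the grasp point in the tool frame, in mm); z points along the fingers, y is the direction in which the jaws open and shut (so a half turn about z gives the same grasp; the last joint's range is limited). The gripper opens to 94 mm and grips with 3 to 60 N. Pads are 16 mm wide; open, the fingers measure 119 mm over their backs; the gripper's body (75 mm by 177 mm) begins 78 mm behind the grasp point.
Start: joints at [-1.429, 0.207, 1.542, -0, 1.393, -0.15], TCP at [165.401, -550.699, 171.047] pointing down, gripper open.
Joint ranges: [-2.73, 2.73], [-0.86, 2.22], [0.23, 2.46], [-1.11, 4.25], [0.08, 2.63], [-2.82, 2.82]. Speed limits (rad/s): [2.79, 2.79, 3.14, 3.14, 3.14, 3.14].

### API

Orientations are given as [roll, pitch, yaw] about the fixed x, y, z axes, in that order (R = Rz(yaw) Ry(pitch) Rx(roll)).
In Python, from workcell import sensors, imaging, bot gives the robot as it stands.
- The arm moves only by the tool carry_out, never from a script. Its arguments are lists of equal length, an entry for each row: "dp": the shift along the world's x, y, z in cm, a list of three; "angular": the turn, a rotation vector about the world's x, y, z in degrees, a list of three. In form: {"dp": [[x, y, z], ...], "angular": [[wx, wy, wz], ...]}. A call has 1 to 12 rows; each row shifts and turns the commanded pose from where the row before left it; what a row does not reach is not made up. A row lasts 1/8 s, in which the tool goes at most 62.5 mm and 10.7 degrees, less where a joint would pass 70% of its speed; a pose out of reach is approached as far as the arm can. A call with a gripper value outside its range is refused whole. "jaw" is the opening, from -1 (shut) to 1 (fully open), set as the call begins (left out, the last holds). The fingers move at their own pace and stop on an object; "newtons" is the grip in N (left out, the last holds). Time passes only in rows, so rows that do not move let the fingers close. It gives the time, the measured TCP pose, the force and the opening at its end, in the units of the state.
- sensors.get_obs(): the state, without advancing time (a new reading comes with each control period).
- imaging.read_camera(name): name is "scene" or "top" or "wrist"; returns the picture (480x640x3 uint8, red, green, blue); there is no depth.
- imaging.get_calibration(name): a dict with "mtx" (3x3 intrinsics, pixels), "world_to_cam" (4x4, takes a point from world to camera coordinates). Camera axes: x right, y down, z forward; pixel columns grow to the right and rows downward; lengths in mm; the calibration is good to about 2 mm. A picture is of the moment at which its call begins: read the wrist's pose just before it. get_calibration takes no time and is no camera call; for the wrist camera it gives the pose at the moment of the call.
- bot.finish_job(): hands the job in, once; it reports no verdict.
The state is a dict: "time": time; "joint_pos": joint angles; "joint_velocities": joint speeds; "joint_efforts": joint torques, N m; "eef_pos": TCP position; "tool_rot": TCP orientation; "contact_force": force on the tool from outside, world axes, zero at the start; "wrist_torque": the same for the moment, N m; "finger_gap": finger opening in mm.
Only numpy, scipy, OpenCV 4.12 (cv2) and the standard library are available. Lean on these libraries where they do the work, as an engineer would, in place of code of your own. Each camera call takes 0.05 s, during which the arm holds its last target. There are 200 camera calls.

### The job

Lengthen the service cradle for the red ion-optics module: press in the orange button, slide the aluminium sleeve out, away from the grey head post, until the button pops fully out through the next hole, never forcing the sleeve against the button. Then lay the module gently and upright, either way round, into the two V-saddles, both necks fully down, and let go. Leave the hex keys, screwdriver and torch alone.

Things in the scene. Friction and masses are not known exactly. Their poses are not given: they have to be found in the camera images.
- cradle: Telescoping service cradle, fixed to the bench: aluminium bed plate 70 mm wide, top 12 mm above the bench, x = -140 to 150 mm; along it a fixed 21 mm square steel tube. Origin: bench level, under the tube's axis and the button. x: along the tube from the head saddle to the sleeve's saddle, the way the sleeve slides out; y: to the button's side; z up.
- head_saddle: Fixed grey head post with a white V-saddle at cradle x = -110 mm (same frame as cradle).
- sleeve (a joint): Travel of the sleeve from its starting hole, m, + = out (cradle +x), -0.030 to 0.064. Square aluminium tube 26 x 26 mm, wall 2 mm, 37 to 63 mm above the bench, x = -68 to 72 mm at the start. Four 11.6 mm holes in its +y face, 20 to 40 mm apart, unevenly (one per module size); play on the button about 0.8 mm each way. Slides with 6 N of friction; stays put between holes.
- button (a joint): Press depth of the orange button, m: 0 = out, locks the sleeve; 0.006 = flush with the sleeve; 0.008 up = under its wall, as between holes; stop 0.0105. Spring 3 N at 0, 5.5 N flush. Flush, only its round end is in the hole: 15 to 22 N along the tube then slides the sleeve off it. At the next hole it snaps out and stops the sleeve. Over 20 N from the sleeve damages it.
- button_tip (a point): Tip of the button: 10 mm across, round-ended, 6 mm out of the sleeve's +y face, 50 mm above the bench; it stays in place as the sleeve slides. Fingers pinching the sleeve across (along y) from above, one pad over the button, press it flush and grip the sleeve at once. Nothing else within 30 mm beside it, nor above.
- saddle_a (a point): Middle of a neck lying in the head saddle: 98 mm above the bench, cradle x = -110 mm. The V (90 degrees, opening upward, 12 mm thick along x, 35 mm wide at the top) has its bottom 14 mm below this point, its tips 4 mm above.
- saddle_b (a point): The same point of the like saddle on the sleeve: 98 mm above the bench, cradle x = 61 mm at the start; moves with the sleeve.
- module: Ion-optics module, loose on the bench, 0.5 to 0.9 kg, 249 mm long, alike at both ends: red housing 90 (x) x 40 (y) x 44 mm (z), flat sides, steel rods with white collars along x on either side. Origin: centre of the housing's underside. Each end has a round neck, 20 mm thick, 20 mm long between 30 mm collars; necks' middles 205 mm apart (a saddle has 4 mm to spare each way between the collars). Lift by the housing.
- module_axis (a point): Middle of the module on its necks' axis, 26 mm above the housing's underside. In place it lies midway between saddle_a and saddle_b.
- hex_keys: Bystander: red hex key holder 60 x 22 x 30 mm, keys out of its +x end to 75 mm. Origin: centre of the holder's underside.
- screwdriver: Bystander: black screwdriver, 160 mm long, lying along its x. Origin: near the middle of its underside.
- torch: Bystander: black torch, 32 mm across, 110 mm tall, standing. Origin: centre of its foot.
Things that resemble listed ones, but are neither listed nor needed, are in the scene too. Of the things that look like the module, take the one that is farthest to the robot's left at the start.

How it is judged:
By the outcome, as a careful person would: the job done as asked, in the order asked, and still so for the second after the job is handed in, with the robot touching nothing.
It also fails if it takes over 54 s, if anything falls off the work surface, if the arm or the gripper's body presses on something with over 40 N, if the wrist force passes 120 N, or if a joint passes its speed limit or range.

## Working session

There is one attempt and no reset: what is moved stays moved. The work goes in short steps, Python scripts to look and compute and a tool call to move; the robot and the scene stay as the last step left them, time stands still between calls to the robot, and variables do not carry over. Pictures are saved under pics/ and viewed, about 8 in all and at most 12, crops included, and the job is handed in when it is done.

Besides the shell and the picture viewer there is one more tool, called after "Emit:" by a JSON object that holds its "name" and its "arguments", one argument or row to a line. carry_out: Moves the arm, as the interface text tells. Its arguments: {"type":"object","properties":{"dp":{"type":"array"},"angular":{"type":"array"},"jaw":{"type":"number"},"newtons":{"type":"number"}},"required":["dp","angular"]}

```bash
ls; mkdir -p pics; python3 - <<'E'
from workcell import sensors, imaging, bot
import cv2, numpy as np
o=sensors.get_obs(); print(o['time'],o['eef_pos'],o['tool_rot'],o['finger_gap'],bot.grip_point_offset)
for n in ('scene','top'):
    im=imaging.read_camera(n); cv2.imwrite(f'pics/{n}0.png',im[:,:,::-1]); c=imaging.get_calibration(n); print(n,c['mtx'].tolist(),np.round(c['world_to_cam'],4).tolist())
E
```

```text
pics
0.0 [ 165.27039739 -549.81118029  169.89485246] [-3.13932115e+00 -3.21861283e-04  2.91823683e-01] 94.14838734514016 -18.8
scene [[492.75819669645415, 0.0, 325.99670122698166], [0.0, 492.75819669645415, 240.63746028875508], [0.0, 0.0, 1.0]] [[-0.8505, 0.5258, 0.0162, 471.7353], [0.3318, 0.56, -0.7591, -50.2227], [-0.4082, -0.6402, -0.6507, 1181.8997], [0.0, 0.0, 0.0, 1.0]]
top [[618.7440522937153, 0.0, 315.49528368019145], [0.0, 618.7440522937153, 242.19878050574292], [0.0, 0.0, 1.0]] [[0.017, -0.9995, -0.0267, -92.4322], [-0.9887, -0.0128, -0.1492, 493.2806], [0.1487, 0.0289, -0.9885, 1104.6583], [0.0, 0.0, 0.0, 1.0]]
```

View pics/top0.png

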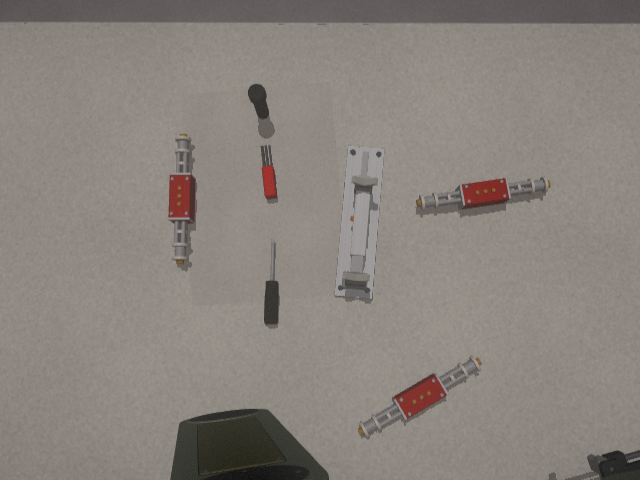

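View pics/scene0.png

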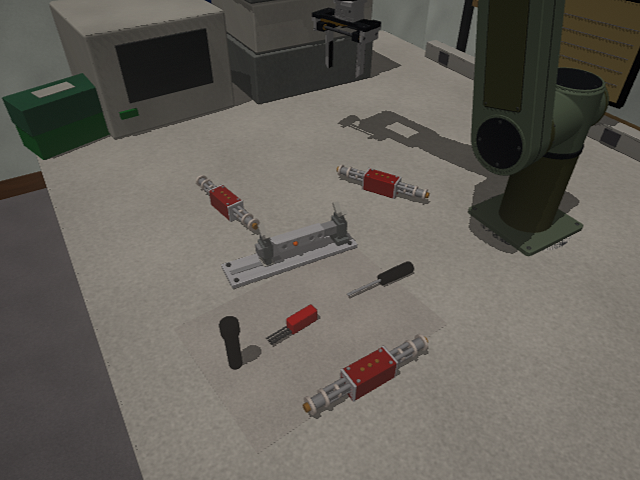

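The top view shows three modules; the leftmost is at about (180,197). The cradle's button is at about (353,218), the sleeve saddle at the top (363,182) and the head post at the bottom (355,277). Next I measure them.

```bash
cat > h.py <<'E'
import cv2, numpy as np
from workcell import sensors, imaging, bot
def ray(c,px):
    K=c['mtx'];T=np.array(c['world_to_cam']);R=T[:3,:3];o=-R.T@T[:3,3]
    return o,R.T@np.linalg.inv(K)@np.array([px[0],px[1],1.])
def onz(c,px,z):
    o,d=ray(c,px);return o+d*(z-o[2])/d[2]
def tri(c1,p1,c2,p2):
    o1,d1=ray(c1,p1);o2,d2=ray(c2,p2)
    s=np.linalg.lstsq(np.c_[d1,-d2],o2-o1,rcond=None)[0]
    a,b=o1+s[0]*d1,o2+s[1]*d2
    return (a+b)/2,np.linalg.norm(a-b)
def proj(c,X):
    T=np.array(c['world_to_cam']);p=c['mtx']@(T[:3,:3]@np.asarray(X,float)+T[:3,3]);return p[:2]/p[2]
def blobs(im,lo,hi,amin=10):
    h=cv2.cvtColor(im,cv2.COLOR_RGB2HSV);m=cv2.inRange(h,np.array(lo),np.array(hi))
    n,l,s,ce=cv2.connectedComponentsWithStats(m)
    return m,[(s[i,4],ce[i].round(1).tolist(),s[i,:4].tolist(),l==i) for i in range(1,n) if s[i,4]>=amin]
E
python3 - <<'E'
from h import *
ct,cs=imaging.get_calibration('top'),imaging.get_calibration('scene')
t=cv2.imread('pics/top0.png')[:,:,::-1].copy();s=cv2.imread('pics/scene0.png')[:,:,::-1].copy()
for n,im in(('t',t),('s',s)):
    print(n,'orange',[b[:3] for b in blobs(im,(5,120,110),(18,255,255),4)[1]])
    print(n,'red',[b[:3] for b in blobs(im,(0,150,70),(4,255,255),60)[1]])
h=cv2.cvtColor(t,cv2.COLOR_RGB2HSV)
print(h[290:296:2,345],h[200,300],h[200,345])
m=cv2.inRange(h[:,:,1],0,12)&cv2.inRange(h[:,:,2],120,255)
m[:, :330]=0;m[:,390:]=0
cv2.imwrite('pics/m.png',m)
cv2.imwrite('pics/crop.png',np.hstack([cv2.resize(t[140:305,325:395],None,fx=3.6,fy=3.6,interpolation=2)[:,:,::-1],cv2.resize(t[120:275,155:215],None,fx=3.83,fy=3.83,interpolation=2)[:594,:,::-1]]) if 0 else cv2.resize(t[140:305,325:395],None,fx=3.6,fy=3.6,interpolation=2)[:,:,::-1])
b=[x for x in blobs(t,(0,150,70),(4,255,255),60)[1] if x[1][0]<200][0]
r=cv2.minAreaRect(np.argwhere(b[3])[:,::-1].astype(np.float32)); print(r)
for p in cv2.boxPoints(r): print(p,onz(ct,p,44).round(1))
E
```

```text
t orange [(np.int32(4), [182.5, 134.0], [181, 134, 4, 1]), (np.int32(6), [548.7, 182.8], [548, 181, 2, 5]), (np.int32(15), [178.9, 187.5], [177, 186, 5, 4]), (np.int32(17), [484.8, 190.7], [483, 189, 5, 5]), (np.int32(13), [493.6, 189.2], [492, 188, 4, 4]), (np.int32(12), [477.3, 191.8], [476, 190, 4, 5]), (np.int32(15), [178.5, 195.0], [177, 193, 4, 5]), (np.int32(17), [178.6, 203.1], [177, 201, 4, 5]), (np.int32(15), [418.8, 201.7], [417, 200, 4, 5]), (np.int32(10), [352.0, 217.9], [351, 216, 3, 5]), (np.int32(8), [179.1, 261.6], [177, 261, 5, 2]), (np.int32(12), [478.3, 360.8], [476, 359, 5, 5]), (np.int32(17), [428.5, 392.5], [427, 390, 4, 6]), (np.int32(16), [421.3, 396.8], [420, 395, 4, 5]), (np.int32(18), [413.9, 400.9], [412, 399, 5, 5]), (np.int32(15), [360.7, 430.8], [359, 428, 5, 6])]
t red [(np.int32(319), [268.4, 180.6], [262, 166, 14, 30]), (np.int32(716), [179.3, 195.9], [169, 175, 21, 42]), (np.int32(763), [485.0, 191.3], [462, 179, 47, 26]), (np.int32(854), [420.8, 396.5], [397, 377, 49, 41])]
s orange [(np.int32(4), [426.8, 194.2], [426, 193, 2, 3]), (np.int32(7), [253.9, 223.7], [253, 223, 3, 3]), (np.int32(13), [294.8, 242.6], [293, 241, 4, 4]), (np.int32(7), [376.0, 360.0], [375, 359, 3, 3]), (np.int32(8), [369.2, 364.0], [368, 363, 4, 3]), (np.int32(10), [362.3, 368.2], [361, 367, 4, 3]), (np.int32(10), [306.7, 405.6], [305, 404, 4, 4])]
s red [(np.int32(616), [379.5, 182.7], [364, 169, 35, 28]), (np.int32(301), [224.2, 197.1], [210, 187, 30, 30]), (np.int32(500), [301.6, 318.6], [287, 305, 30, 29]), (np.int32(861), [369.5, 366.5], [344, 348, 52, 38])]
[[173   7 145]
 [  6  12 109]
 [ 20   7 107]] [ 13  25 143] [173   6 157]
((179.0, 195.5), (41.0, 20.0), 90.0)
[169. 175.] [617.  191.3  44. ]
[189. 175.] [617.4 153.6  44. ]
[189. 216.] [539.4 149.9  44. ]
[169. 216.] [538.9 187.1  44. ]
```

View pics/crop.png

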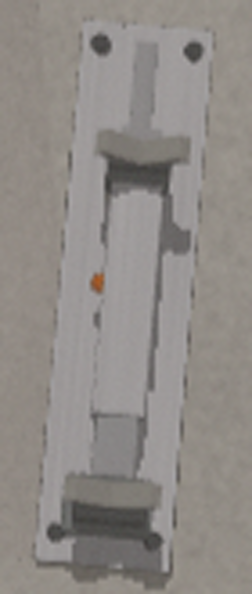

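The crop shows the cradle's long axis tilted slightly from world +x, with the button at crop (97,282) on the +y side. The plate's screws are at crop (101,43), (194,50), (55,531) and (151,540).

```bash
python3 - <<'E'
from h import *
ct,cs=imaging.get_calibration('top'),imaging.get_calibration('scene')
b,e=tri(ct,(352.2,217.9),cs,(294.8,242.6)); print('button',b.round(1),e)
t=cv2.imread('pics/top0.png')[:,:,::-1].copy();s=cv2.imread('pics/scene0.png')[:,:,::-1].copy()
f=lambda u,v:(325+(u+.5)/3.6-.5,140+(v+.5)/3.6-.5)
P=[onz(ct,f(*p),12)for p in((101,43),(194,50),(55,531),(151,540))]
for p in P: print(p.round(1))
far=(P[0]+P[1])/2;near=(P[2]+P[3])/2;d=far-near
print('len',np.linalg.norm(d),'yaw',np.degrees(np.arctan2(d[1],d[0])),'left/right yaw',[np.degrees(np.arctan2(*(q[1::-1]))) for q in(P[0]-P[2],P[1]-P[3])])
print('mid',(far+near)/2)
# plate outline corners from crop
for p in((83,22),(212,33),(38,560),(170,572)): print('corner',onz(ct,f(*p),12).round(1))
# sleeve top edges z=63, saddles z=102
for p in((109,190),(163,195),(93,413),(143,416)): print('sleeve',onz(ct,f(*p),63).round(1))
for p in((97,130),(188,137),(68,478),(160,486)): print('saddle far-edge',onz(ct,f(*p),102).round(1))
# module: triangulate brass dots
for a,c in(((178.9,187.5),(362.3,368.2)),((178.5,195),(369.2,364)),((178.6,203.1),(376,360))): 
    x,e=tri(ct,a,cs,c);print('dot',x.round(1),round(e,1),onz(ct,a,44).round(1))
for a,c in (((182.5,133.5),(306.7,405.6)),): x,e=tri(ct,a,cs,c);print('end',x.round(1),e)
print('ends',onz(ct,(182.5,134),26),onz(ct,(179.5,263),26))
E
```

```text
button [ 538.  -151.8   51.6] 0.2389956789486338
[ 675.2 -152.8   12. ]
[ 671.7 -202.3   12. ]
[ 414.3 -131.2   12. ]
[ 410.4 -180.7   12. ]
len 262.0270096960744 yaw -4.736736348519453 left/right yaw [np.float64(-4.74062942445757), np.float64(-4.732850470063805)]
mid [ 542.88500121 -166.76986863   12.        ]
corner [ 686.7 -143.1   12. ]
corner [ 681.2 -211.9   12. ]
corner [ 399.2 -122.6   12. ]
corner [ 394.1 -190.5   12. ]
sleeve [ 582.9 -155.9   63. ]
sleeve [ 580.6 -183.2   63. ]
sleeve [ 469.3 -148.8   63. ]
sleeve [ 468.1 -173.7   63. ]
saddle far-edge [ 603.8 -148.5  102. ]
saddle far-edge [ 600.7 -192.9  102. ]
saddle far-edge [ 432.7 -136.1  102. ]
saddle far-edge [ 429.5 -180.   102. ]
dot [592.5 171.1  46.1] 0.8 [593.3 171.4  44. ]
dot [578.2 170.8  46.8] 0.3 [578.9 171.4  44. ]
dot [563.3 169.9  45.8] 0.4 [563.5 170.5  44. ]
end [700.3 174.1  32. ] 3.932563234438435
ends [702.92963935 174.3773864   26.        ] [453.6600362  167.71005231  26.        ]
```

Emit:
{"name": "carry_out", "arguments": {
  "dp": [
    [3.1,3.2,0],
    [3.1,3.2,0],
    [3.1,3.2,0],
    [3.1,3.2,0],
    [3.1,3.2,0],
    [3.1,3.2,0],
    [3.1,3.2,0],
    [3.1,3.2,0],
    [3.1,3.2,0],
    [3.1,3.2,0],
    [3.1,3.15,0],
    [3.1,3.15,0]
  ],
  "angular": [
    [0,0,-1.8],
    [0,0,-1.8],
    [0,0,-1.8],
    [0,0,-1.8],
    [0,0,-1.8],
    [0,0,-1.8],
    [0,0,-1.8],
    [0,0,-1.8],
    [0,0,-1.8],
    [0,0,-1.8],
    [0,0,-1.8],
    [0,0,-1.7]
  ],
  "jaw": 1
}}

```text
time: 1.6
eef_pos: [537.9, -166.4, 170.5]
tool_rot: [-3.141, 0.001, -0.084]
contact_force: [0.2, 0.2, -0.2]
finger_gap: 94.4
```

Emit:
{"name": "carry_out", "arguments": {
  "dp": [
    [0,0,0],
    [0,0,0]
  ],
  "angular": [
    [0,0,0],
    [0,0,0]
  ]
}}

```text
time: 1.85
eef_pos: [536.7, -167.8, 170.5]
tool_rot: [3.141, 0.001, -0.083]
contact_force: [0.1, -0.1, -0.2]
finger_gap: 93.7
```

```bash
python3 - <<'E'
from h import *
o=sensors.get_obs();print(o['eef_pos'].round(1),o['tool_rot'],o['contact_force'])
c=imaging.get_calibration('wrist');im=imaging.read_camera('wrist');cv2.imwrite('pics/w1.png',im[:,:,::-1])
np.savez('w1.npz',**c)
print([(b[:3],onz(c,b[1],50).round(1)) for b in blobs(im,(5,120,110),(18,255,255),15)[1]])
print(np.round(-c['world_to_cam'][:3,:3].T@c['world_to_cam'][:3,3],1))
E
```

```text
[ 536.7 -167.8  170.5] [ 3.14146287e+00  1.48890701e-03 -8.28592259e-02] [ 0.06857521 -0.05663746 -0.2298737 ]
[((np.int32(25), [585.2, 129.8], [583, 127, 6, 7]), array([ 597.7, -407.7,   50. ])), ((np.int32(22), [568.5, 133.6], [566, 131, 6, 7]), array([ 595.6, -393.3,   50. ])), ((np.int32(19), [551.0, 137.9], [549, 135, 6, 7]), array([ 593.2, -378.2,   50. ])), ((np.int32(21), [430.0, 164.7], [427, 163, 7, 5]), array([ 578.6, -271.1,   50. ])), ((np.int32(39), [301.3, 216.8], [299, 212, 5, 10]), array([ 540.5, -151. ,   50. ]))]
[ 607.3 -174.   383.9]
```

View pics/w1.png

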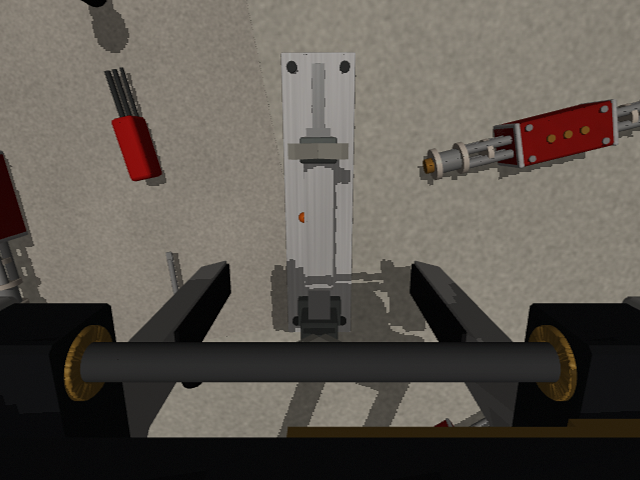

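The wrist view shows the button at (301,217), the sleeve at about columns 306 to 335, and the far screws at (292,67) and (345,67). Next I refine the sleeve's centreline.

```bash
python3 - <<'E'
from h import *
c=dict(np.load('w1.npz'));im=cv2.imread('pics/w1.png');g=cv2.cvtColor(im,cv2.COLOR_BGR2GRAY)
for r in(180,200,240,260): print(r,g[r,298:362:1].tolist())
h=cv2.threshold(g[50:85,280:356],75,255,cv2.THRESH_BINARY_INV)[1]
n,l,s,ce=cv2.connectedComponentsWithStats(h)
for i in range(1,n):
    if 60<s[i,4]<200: p=ce[i]+[280,50];print(s[i,4],p,onz(c,p,12).round(1))
E
```

```text
180 [146, 145, 144, 146, 145, 144, 140, 140, 137, 139, 144, 147, 146, 145, 145, 141, 139, 141, 145, 144, 142, 141, 141, 138, 137, 140, 141, 138, 138, 140, 140, 138, 141, 142, 145, 107, 72, 76, 77, 77, 75, 77, 77, 75, 74, 74, 75, 76, 78, 78, 75, 70, 118, 146, 128, 123, 133, 137, 141, 141, 135, 129, 126, 127]
200 [145, 146, 144, 144, 144, 142, 139, 138, 135, 136, 140, 143, 143, 142, 142, 138, 134, 138, 142, 141, 140, 140, 137, 136, 137, 138, 138, 136, 136, 138, 137, 136, 138, 139, 142, 106, 71, 72, 122, 144, 141, 143, 143, 139, 137, 138, 138, 140, 145, 144, 139, 139, 141, 148, 106, 105, 130, 128, 126, 123, 123, 125, 127, 129]
240 [139, 145, 144, 139, 136, 137, 138, 137, 133, 130, 130, 134, 135, 136, 139, 136, 131, 133, 137, 137, 137, 136, 134, 132, 133, 135, 134, 131, 133, 135, 134, 134, 136, 135, 126, 95, 71, 118, 143, 143, 141, 143, 143, 141, 140, 140, 140, 141, 143, 141, 140, 142, 147, 117, 116, 134, 132, 128, 126, 126, 127, 128, 128, 126]
260 [136, 140, 141, 137, 133, 134, 136, 134, 134, 130, 128, 130, 132, 133, 137, 135, 132, 133, 136, 136, 134, 134, 132, 132, 132, 133, 133, 131, 134, 135, 134, 135, 136, 133, 116, 87, 72, 117, 141, 141, 140, 140, 142, 140, 140, 142, 140, 140, 140, 139, 138, 144, 147, 102, 103, 129, 128, 128, 128, 126, 126, 125, 126, 127]
106 [291.55660377  66.98113208] [ 677.3 -152.9   12. ]
99 [344.34343434  66.50505051] [ 673.6 -202.6   12. ]
```

```bash
python3 - <<'E'
from h import *
c=dict(np.load('w1.npz'));a=np.radians(-4.74);n=np.array([-np.sin(a),np.cos(a),0]);t=np.array([np.cos(a),np.sin(a),0])
O=np.array([538.5,-166.5,0])
for p in((332.8,180),(332.8,200),(332.2,240),(331.9,260)): X=onz(c,p,63);print(X.round(1),'lat',(X-O)@n)
for X in([677.3,-152.9,12],[673.6,-202.6,12],[540.5,-151,50],[538,-151.8,50],[536.7,-167.8,0]): print(((np.array(X)-O)@t).round(1),((np.array(X)-O)@n).round(1))
E
```

```text
[ 573.5 -182.5   63. ] lat -13.01056998687764
[ 555.9 -181.1   63. ] lat -13.161914144577894
[ 519.3 -177.9   63. ] lat -12.930525835630151
[ 500.2 -176.2   63. ] lat -12.810031094998115
137.2 25.0
137.6 -24.8
0.7 15.6
-1.7 14.6
-1.7 -1.4
```

Emit:
{"name": "carry_out", "arguments": {
  "dp": [
    [0.1,0.1,-2],
    [0,0,-2],
    [0,0,-2],
    [0,0,-2],
    [0,0,-2],
    [0,0,-2],
    [0,0,-1.2],
    [0,0,-0.8],
    [0,0,0]
  ],
  "angular": [
    [0,0,0],
    [0,0,0],
    [0,0,0],
    [0,0,0],
    [0,0,0],
    [0,0,0],
    [0,0,0],
    [0,0,0],
    [0,0,0]
  ],
  "jaw": 0
}}

```text
time: 3.02
eef_pos: [538.0, -166.9, 30.8]
tool_rot: [-3.141, 0.001, -0.084]
contact_force: [0.1, -0.6, -0.7]
finger_gap: 46.8
```

Emit:
{"name": "carry_out", "arguments": {
  "dp": [
    [0,0,0],
    [0,0,0],
    [0,0,0],
    [0,0,0],
    [0,0,0],
    [0,0,0]
  ],
  "angular": [
    [0,0,0],
    [0,0,0],
    [0,0,0],
    [0,0,0],
    [0,0,0],
    [0,0,0]
  ],
  "jaw": -1,
  "newtons": 12
}}

```text
time: 3.78
eef_pos: [538.4, -166.7, 31.0]
tool_rot: [-3.142, 0.0, -0.083]
contact_force: [-0.2, 1.0, 0.2]
finger_gap: 0.8
```

The gap of 0.8 mm doesn't fit a 26 mm sleeve, so I'll take a look.

```bash
python3 - <<'E'
from h import *
o=sensors.get_obs();print(o['finger_gap'],o['contact_force'],o['wrist_torque'],o['eef_pos'])
w=imaging.read_camera('wrist');s=imaging.read_camera('scene')
a=cv2.resize(s[170:310,200:370],(510,420),interpolation=2)
b=cv2.resize(w,(290,218)); 
out=np.zeros((420,800,3),np.uint8);out[:,:510]=a;out[:218,510:]=b
cv2.imwrite('pics/c1.png',out[:,:,::-1])
E
```

```text
0.7888167749834536 [-0.15556118  0.95932979  0.20136576] [ 0.03888876 -0.01247305  0.02395035] [ 538.35098198 -166.68790155   31.01193743]
```

View pics/c1.png

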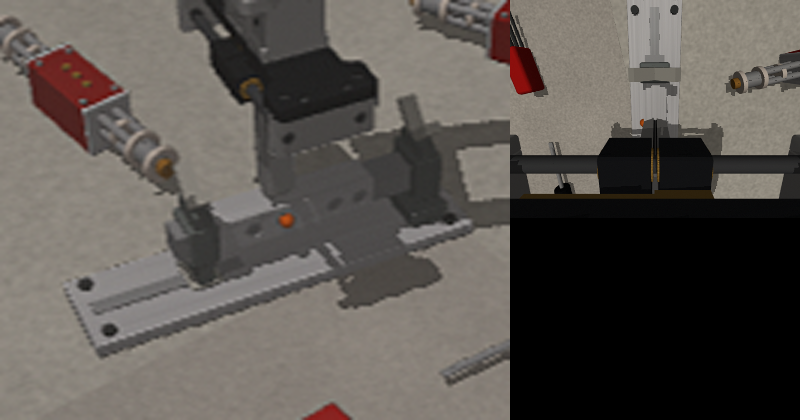

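The crop shows the fingers shut, ending at about crop (275,195), apparently at the sleeve's top edge. I'll project the claimed TCP position to check.

```bash
python3 - <<'E'
from h import *
c=imaging.get_calibration('scene')
f=lambda X:((proj(c,X)-[200,170])*3).round()
for z in (31,45,63,70,80,109):print(z,f((538,-167,z)))
print('button',f((540,-148,50)), 'near top edge at button',f((539.5,-153.6,63)),'far top edge',f((537.4,-179.5,63)))
print('body corner z128',f((538,-167,128)))
w=imaging.get_calibration('wrist');print(proj(w,(539.5,-150.5,50)),proj(w,(538,-167,63)),proj(w,(538,-167,31)))
im=imaging.read_camera('wrist');print([b[:3] for b in blobs(im,(5,120,110),(18,255,255),15)[1]])
cv2.imwrite('pics/c2.png',cv2.resize(im[200:440,180:480],(800,640))[:600,:,::-1])
E
```

```text
31 [275. 228.]
45 [274. 213.]
63 [274. 193.]
70 [273. 185.]
80 [273. 174.]
109 [272. 141.]
button [285. 224.] near top edge at button [281. 205.] far top edge [266. 183.]
body corner z128 [271. 118.]
[290.52811158 271.03487853] [319.89836925 279.7061239 ] [319.92256091 260.59537075]
[(np.int32(101), [502.3, 182.0], [496, 176, 13, 13]), (np.int32(95), [290.9, 269.7], [287, 262, 9, 16])]
```

View pics/c2.png

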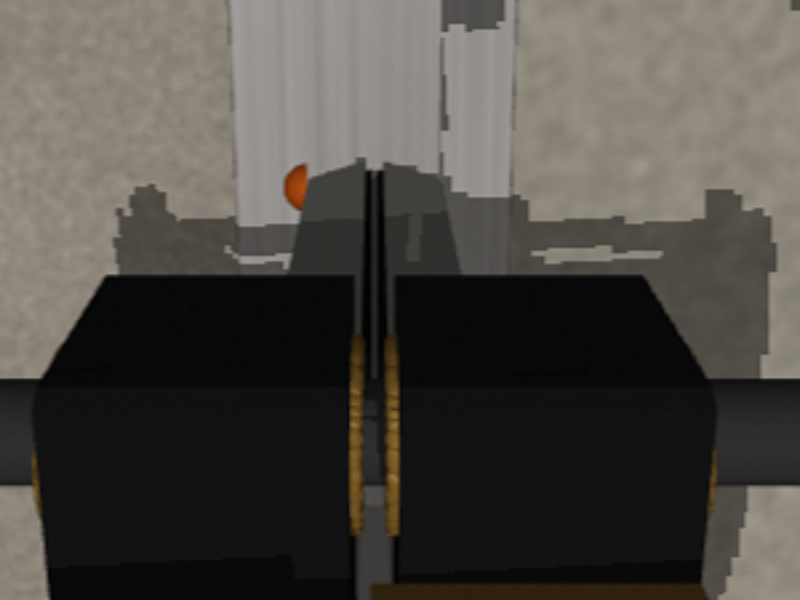

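The fingers look either above the sleeve or drawn through it, with no contact force. I'll raise 20 mm and compare where the tip appears.

Emit:
{"name": "carry_out", "arguments": {
  "dp": [
    [0,0,0.5],
    [0,0,0.5],
    [0,0,1],
    [0,0,0]
  ],
  "angular": [
    [0,0,0],
    [0,0,0],
    [0,0,0],
    [0,0,0]
  ]
}}

```text
time: 4.42
eef_pos: [539.6, -167.3, 52.6]
tool_rot: [3.141, -0.003, -0.083]
contact_force: [-0.4, 0.6, -0.4]
finger_gap: 0.5
```

```bash
python3 - <<'E'
from h import *
s=imaging.read_camera('scene')
cv2.imwrite('pics/c3.png',cv2.resize(s[180:270,240:340],(800,720),interpolation=2)[:600,:,::-1])
c=imaging.get_calibration('scene')
for z in (51,63,83,148):print(z,((proj(c,(538,-167,z))-[240,180])*8).round())
E
```

```text
51 [411. 470.]
63 [410. 435.]
83 [407. 375.]
148 [399. 171.]
```

View pics/c3.png

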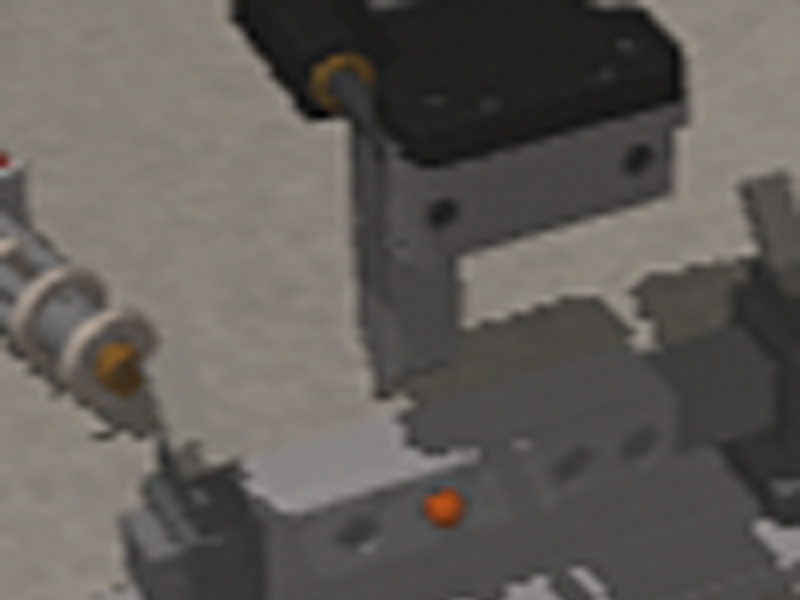

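The finger tips appear at about (380,395), roughly z≈80 rather than the reported 52. I'll check against the open fingertips in the earlier wrist picture (inner corners near (229,263) and (412,263)).

```bash
python3 - <<'E'
from h import *
from scipy.spatial.transform import Rotation as R
c=dict(np.load('w1.npz'));print(c['mtx'][0,0]);p=np.array([536.7,-167.8,170.5]);Q=R.from_euler('xyz',[3.1415,0.0015,-.0829]).as_matrix()
for z in(0,-19,-30,-40):
  print(z,[proj(c,p+Q@np.array([x,y,z])).round(0) for x in(8,-8) for y in(47,-47)])
s=imaging.get_calibration('scene');p=np.array([539,-167.2,51.5])
for z in(0,-19,-30,-97): print(z,[((proj(s,p+Q@np.array([x,y,z]))-[240,180])*8).round() for x,y in((8,0),(-8,0),(8,-11),(-8,-11))])
for q in ((37,-88),(-37,-88)): print(q,((proj(s,p+Q@np.array([*q,-97]))-[240,180])*8).round())
E
```

```text
365.05838900676474
0 [array([397., 248.]), array([242., 248.]), array([395., 272.]), array([243., 272.])]
-19 [array([404., 257.]), array([235., 257.]), array([402., 284.]), array([237., 284.])]
-30 [array([408., 264.]), array([230., 263.]), array([406., 292.]), array([232., 292.])]
-40 [array([413., 270.]), array([226., 270.]), array([411., 299.]), array([228., 299.])]
0 [array([379., 478.]), array([435., 461.]), array([396., 503.]), array([452., 485.])]
-19 [array([377., 422.]), array([433., 405.]), array([394., 447.]), array([451., 429.])]
-30 [array([375., 389.]), array([432., 372.]), array([392., 414.]), array([450., 397.])]
-97 [array([365., 178.]), array([424., 162.]), array([383., 202.]), array([443., 185.])]
(37, -88) [402. 417.]
(-37, -88) [690. 329.]
```

Both views put the real fingertips about 31 mm behind the reported TCP: the tips sit at tool z≈-31. So my closing happened above the sleeve and touched nothing. I'll account for that, open up and descend to a reported z≈3 (tips at about 34, pad centre at about 50).

Emit:
{"name": "carry_out", "arguments": {
  "dp": [
    [0,0,0],
    [0,0,0],
    [0,0,0],
    [0,0,0],
    [0,0,0],
    [0,0,-1],
    [0,0,-1],
    [0,0,-1],
    [0,0,-1],
    [0,0,-0.8],
    [0,0,0]
  ],
  "angular": [
    [0,0,0],
    [0,0,0],
    [0,0,0],
    [0,0,0],
    [0,0,0],
    [0,0,0],
    [0,0,0],
    [0,0,0],
    [0,0,0],
    [0,0,0],
    [0,0,0]
  ],
  "jaw": 0.4
}}

```text
time: 5.85
eef_pos: [537.6, -166.3, 2.0]
tool_rot: [-3.141, 0.002, -0.083]
contact_force: [0.0, 0.3, -0.5]
finger_gap: 65.6
```

Emit:
{"name": "carry_out", "arguments": {
  "dp": [
    [0,0,0],
    [0,0,0],
    [0,0,0],
    [0,0,0],
    [0,0,0],
    [0,0,0]
  ],
  "angular": [
    [0,0,0],
    [0,0,0],
    [0,0,0],
    [0,0,0],
    [0,0,0],
    [0,0,0]
  ],
  "jaw": -1,
  "newtons": 12
}}

```text
time: 6.6
eef_pos: [538.7, -166.5, 3.3]
tool_rot: [-3.141, -0.0, -0.083]
contact_force: [-0.3, 3.0, 3.1]
finger_gap: 26.0
```

Gap is 26.0 mm, so the button is pressed flush. Now I raise the grip and pull gently.

Emit:
{"name": "carry_out", "arguments": {
  "dp": [
    [0,0,0],
    [0,0,0],
    [0.1,-0.008,0],
    [0.1,-0.008,0]
  ],
  "angular": [
    [0,0,0],
    [0,0,0],
    [0,0,0],
    [0,0,0]
  ],
  "newtons": 35
}}

```text
time: 7.1
eef_pos: [538.6, -166.5, 3.3]
tool_rot: [-3.141, 0.004, -0.083]
contact_force: [-6.1, 3.1, 9.5]
finger_gap: 25.7
```

Emit:
{"name": "carry_out", "arguments": {
  "dp": [
    [0.1,-0.008,0]
  ],
  "angular": [
    [0,0,0]
  ]
}}

```text
time: 7.22
eef_pos: [538.8, -166.5, 3.3]
tool_rot: [-3.141, 0.006, -0.083]
contact_force: [-8.5, 4.2, 10.8]
finger_gap: 25.8
```

Emit:
{"name": "carry_out", "arguments": {
  "dp": [
    [0.1,-0.008,0],
    [0.1,-0.008,0]
  ],
  "angular": [
    [0,0,0],
    [0,0,0]
  ]
}}

```text
time: 7.48
eef_pos: [539.8, -166.5, 3.3]
tool_rot: [-3.141, 0.008, -0.083]
contact_force: [-9.2, 4.4, 12.4]
finger_gap: 25.6
```

Emit:
{"name": "carry_out", "arguments": {
  "dp": [
    [0.1,-0.008,0]
  ],
  "angular": [
    [0,0,0]
  ]
}}

```text
time: 7.6
eef_pos: [540.8, -166.6, 3.3]
tool_rot: [-3.141, 0.007, -0.083]
contact_force: [-9.1, 5.7, 11.7]
finger_gap: 25.9
```

Emit:
{"name": "carry_out", "arguments": {
  "dp": [
    [0.1,-0.008,0]
  ],
  "angular": [
    [0,0,0]
  ]
}}

```text
time: 7.72
eef_pos: [541.4, -166.7, 3.3]
tool_rot: [-3.141, 0.008, -0.083]
contact_force: [-10.9, 3.8, 13.3]
finger_gap: 25.6
```

```bash
python3 - <<'E'
from h import *
cv2.imwrite('pics/wa.png',imaging.read_camera('wrist')[:,:,::-1])
o=sensors.get_obs();print(o['eef_pos'],o['contact_force'],o['wrist_torque'])
E
```

```text
[ 541.42137962 -166.67785711    3.26353131] [-11.09556353   3.04009757  12.41722396] [0.71532923 1.57716419 0.05309358]
```

Emit:
{"name": "carry_out", "arguments": {
  "dp": [
    [0.1,-0.008,0],
    [0.1,-0.008,0]
  ],
  "angular": [
    [0,0,0],
    [0,0,0]
  ]
}}

```text
time: 8.02
eef_pos: [541.9, -166.7, 3.2]
tool_rot: [-3.141, 0.012, -0.082]
contact_force: [-15.0, 3.3, 17.6]
finger_gap: 25.6
```

```bash
python3 - <<'E'
from h import *
cv2.imwrite('pics/wb.png',imaging.read_camera('wrist')[:,:,::-1])
o=sensors.get_obs();print(o['eef_pos'],o['contact_force'])
c=imaging.get_calibration('wrist');t=np.array([.9966,-.0826,0]);O=np.array([538.5,-166.5,0])
P=proj(c,O+61*t+[0,0,100]).astype(int);S=proj(c,O+137*t+[0,0,12]).astype(int);print('saddle px',P,'screws',S)
print('px/mm saddle',(proj(c,O+71*t+[0,0,100])-proj(c,O+61*t+[0,0,100]))/10)
a=cv2.imread('pics/wa.png',0);b=cv2.imread('pics/wb.png',0)
for n,(x,y),w,h in(('saddle',P,45,18),('screws',S,35,18)):
    T=a[y-h:y+h,x-w:x+w];r=cv2.matchTemplate(b[y-h-12:y+h+12,x-w-6:x+w+6],T,cv2.TM_CCOEFF_NORMED);m=cv2.minMaxLoc(r);print(n,m[1],np.array(m[3])-[6,12])
E
```

```text
[ 542.03889904 -166.71708469    3.22379405] [-12.17510966   3.40008969  15.32946827]
saddle px [318 187] screws [319  12]
px/mm saddle [-4.14504402e-04 -3.20575875e+00]
saddle 0.8897722959518433 [0 1]Traceback (most recent call last):
  File "<stdin>", line 9, in <module>
cv2.error: OpenCV(4.12.0) /io/opencv/modules/imgproc/src/templmatch.cpp:587: error: (-215:Assertion failed) corr.rows <= img.rows + templ.rows - 1 && corr.cols <= img.cols + templ.cols - 1 in function 'crossCorr'
```

Emit:
{"name": "carry_out", "arguments": {
  "dp": [
    [0.1,-0.008,0.1],
    [0.1,-0.008,0.1]
  ],
  "angular": [
    [0,0,0],
    [0,0,0]
  ]
}}

```text
time: 8.32
eef_pos: [542.4, -166.7, 3.3]
tool_rot: [-3.141, 0.014, -0.082]
contact_force: [-12.4, 1.3, 4.6]
finger_gap: 25.9
```

Emit:
{"name": "carry_out", "arguments": {
  "dp": [
    [0.1,-0.008,0.1],
    [0.1,-0.008,0.1]
  ],
  "angular": [
    [0,0,0],
    [0,0,0]
  ]
}}

```text
time: 8.57
eef_pos: [542.3, -166.7, 3.3]
tool_rot: [-3.14, 0.018, -0.082]
contact_force: [-13.3, -0.1, -0.8]
finger_gap: 25.4
```

```bash
python3 - <<'E'
from h import *
t=imaging.read_camera('top');s=imaging.read_camera('scene')
cv2.imwrite('pics/tb.png',t[:,:,::-1]);cv2.imwrite('pics/sb.png',s[:,:,::-1])
o=sensors.get_obs();print(o['eef_pos'],o['contact_force'],o['wrist_torque'])
a=cv2.imread('pics/top0.png')
# subpixel via upscaling
def sh(a,b,y0,y1,x0,x1,m=6,k=8):
    A=cv2.resize(a[y0:y1,x0:x1],None,fx=k,fy=k,interpolation=cv2.INTER_CUBIC);B=cv2.resize(b[y0-m:y1+m,x0-m:x1+m],None,fx=k,fy=k,interpolation=cv2.INTER_CUBIC)
    r=cv2.minMaxLoc(cv2.matchTemplate(B,A,cv2.TM_CCOEFF_NORMED));return r[1],np.array(r[3])/k-m
b=t[:,:,::-1].copy()
print('saddle_b',sh(a,b,172,190,348,382),'screws',sh(a,b,147,160,344,386))
c=imaging.get_calibration('top');print('px/mm',proj(c,(600,-170,100))-proj(c,(610,-170.8,100)))
E
```

```text
[ 542.35719087 -166.64690573    3.30611553] [-13.76767772  -0.70246199   1.50248973] [-0.03106121  1.96496905  0.09723907]
saddle_b (0.5456756949424744, array([4.375, 3.125])) screws (0.03504956513643265, array([-6.  ,  4.75]))
px/mm [-0.48481394  5.51271541]
```

Emit:
{"name": "carry_out", "arguments": {
  "dp": [
    [0.1,-0.008,0.02],
    [0.1,-0.008,0.02]
  ],
  "angular": [
    [0,0,0],
    [0,0,0]
  ]
}}

```text
time: 8.93
eef_pos: [542.7, -166.7, 3.3]
tool_rot: [-3.14, 0.022, -0.082]
contact_force: [-16.8, 0.4, 2.9]
finger_gap: 25.4
```

Emit:
{"name": "carry_out", "arguments": {
  "dp": [
    [0.1,-0.008,0.02],
    [0.1,-0.008,0.02]
  ],
  "angular": [
    [0,0,0],
    [0,0,0]
  ]
}}

```text
time: 9.18
eef_pos: [546.9, -167.1, 3.4]
tool_rot: [-3.14, 0.017, -0.082]
contact_force: [-9.7, -0.1, -5.2]
finger_gap: 25.8
```

```bash
python3 - <<'E'
from h import *
b=imaging.read_camera('wrist')[:,:,::-1].copy();o=sensors.get_obs();print(o['eef_pos'],o['contact_force'])
cv2.imwrite('pics/wc.png',b);a=cv2.imread('pics/wa.png')
def sh(a,b,y0,y1,x0,x1,m=12,k=6):
    A=cv2.resize(a[y0:y1,x0:x1],None,fx=k,fy=k,interpolation=cv2.INTER_CUBIC);B=cv2.resize(b[y0-m:y1+m,x0-m:x1+m],None,fx=k,fy=k,interpolation=cv2.INTER_CUBIC)
    r=cv2.minMaxLoc(cv2.matchTemplate(B,A,cv2.TM_CCOEFF_NORMED));return round(r[1],3),np.array(r[3])/k-m
print('saddle',sh(a,b,165,210,270,368),'screws',sh(a,b,13,35,275,365),'hexkeys',sh(a,b,90,190,40,150))
E
```

```text
[ 547.12137275 -167.06377779    3.35908   ] [-7.7908046  -0.60470841 -4.58982922]
saddle (0.879, array([0.        , 1.33333333])) screws (0.976, array([ 0.16666667, 11.66666667])) hexkeys (0.966, array([1.66666667, 9.66666667]))
```

The sleeve came off the button and moves with the tool: the saddle stays fixed in the wrist view while the bed shifts. I'll lower the grip so it slips before overloading the button, and continue.

Emit:
{"name": "carry_out", "arguments": {
  "dp": [
    [0.15,-0.012,0],
    [0.15,-0.012,-0.02],
    [0.15,-0.012,-0.02],
    [0.15,-0.012,-0.02],
    [0.15,-0.012,-0.02],
    [0.15,-0.012,-0.02],
    [0.15,-0.012,0],
    [0.15,-0.012,0]
  ],
  "angular": [
    [0,0,0],
    [0,0,0],
    [0,0,0],
    [0,0,0],
    [0,0,0],
    [0,0,0],
    [0,0,0],
    [0,0,0]
  ],
  "newtons": 20
}}

```text
time: 10.22
eef_pos: [559.7, -168.0, 3.3]
tool_rot: [-3.14, 0.016, -0.082]
contact_force: [-10.8, 0.3, -0.4]
finger_gap: 25.9
```

```bash
cat >> h.py <<'E'
def sh(a,b,y0,y1,x0,x1,m=12,k=6):
    A=cv2.resize(a[y0:y1,x0:x1],None,fx=k,fy=k,interpolation=cv2.INTER_CUBIC);B=cv2.resize(b[y0-m:y1+m,x0-m:x1+m],None,fx=k,fy=k,interpolation=cv2.INTER_CUBIC)
    r=cv2.minMaxLoc(cv2.matchTemplate(B,A,cv2.TM_CCOEFF_NORMED));return round(r[1],3),np.array(r[3])/k-m
E
python3 - <<'E'
from h import *
b=imaging.read_camera('wrist')[:,:,::-1].copy();o=sensors.get_obs();print(o['eef_pos'],o['contact_force'])
a=cv2.imread('pics/wc.png');print('saddle',sh(a,b,165,210,270,368))
s=imaging.read_camera('scene');cv2.imwrite('pics/sd.png',s[:,:,::-1])
print([x[:3] for x in blobs(s[220:270,270:320].copy(),(5,120,80),(18,255,255),2)[1]])
E
```

```text
[ 560.14962967 -168.1308737     3.32122247] [-7.44206546  1.35542309 -2.04460611]
saddle (0.921, array([0.16666667, 0.16666667]))
[]
```

Emit:
{"name": "carry_out", "arguments": {
  "dp": [
    [0.1,-0.008,0],
    [0.1,-0.008,0],
    [0.1,-0.008,0],
    [0.1,-0.008,0],
    [0.1,-0.008,0],
    [0.1,-0.008,0]
  ],
  "angular": [
    [0,0,0],
    [0,0,0],
    [0,0,0],
    [0,0,0],
    [0,0,0],
    [0,0,0]
  ],
  "newtons": 15
}}

```text
time: 11.08
eef_pos: [566.2, -168.5, 3.3]
tool_rot: [-3.14, 0.015, -0.082]
contact_force: [-9.0, 1.0, 0.0]
finger_gap: 25.8
```

Emit:
{"name": "carry_out", "arguments": {
  "dp": [
    [0.1,-0.008,0],
    [0.1,-0.008,0]
  ],
  "angular": [
    [0,0,0],
    [0,0,0]
  ]
}}

```text
time: 11.32
eef_pos: [568.2, -168.8, 3.3]
tool_rot: [-3.14, 0.015, -0.083]
contact_force: [-7.8, 1.5, 0.2]
finger_gap: 25.9
```

Emit:
{"name": "carry_out", "arguments": {
  "dp": [
    [0.1,-0.008,0],
    [0.1,-0.008,0]
  ],
  "angular": [
    [0,0,0],
    [0,0,0]
  ]
}}

```text
time: 11.58
eef_pos: [570.7, -169.0, 3.4]
tool_rot: [-3.14, 0.014, -0.083]
contact_force: [-5.0, 1.1, -3.1]
finger_gap: 26.0
```

```bash
cat > b.py <<'E'
from h import *
o=sensors.get_obs();print(o['time'],o['eef_pos'].round(1),o['contact_force'].round(1))
s=imaging.read_camera('scene');cv2.imwrite('pics/sl.png',s[:,:,::-1])
print([x[:3] for x in blobs(s[220:270,270:320].copy(),(5,120,60),(18,255,255),1)[1]])
E
python3 b.py
```

```text
11.575 [ 570.7 -169.     3.4] [-5.   1.1 -3.1]
[(np.int32(1), [25.0, 22.0], [25, 22, 1, 1])]
```

Emit:
{"name": "carry_out", "arguments": {
  "dp": [
    [0.1,-0.008,0]
  ],
  "angular": [
    [0,0,0]
  ]
}}

```text
time: 11.75
eef_pos: [572.3, -169.1, 3.3]
tool_rot: [-3.141, 0.012, -0.083]
contact_force: [-5.9, 0.8, -3.0]
finger_gap: 25.8
```

```bash
python3 b.py
```

```text
11.75 [ 572.3 -169.1    3.3] [-5.9  0.8 -3. ]
[(np.int32(5), [25.4, 21.8], [25, 21, 2, 3])]
```

Emit:
{"name": "carry_out", "arguments": {
  "dp": [
    [0.05,-0.004,0]
  ],
  "angular": [
    [0,0,0]
  ]
}}

```text
time: 11.92
eef_pos: [574.5, -169.3, 3.4]
tool_rot: [-3.141, 0.009, -0.083]
contact_force: [-5.0, 0.3, -10.2]
finger_gap: 25.6
```

```bash
python3 b.py
```

```text
11.925 [ 574.5 -169.3    3.4] [ -5.    0.3 -10.2]
[(np.int32(18), [25.3, 23.1], [23, 21, 5, 5])]
```

Emit:
{"name": "carry_out", "arguments": {
  "dp": [
    [0.05,-0.004,0]
  ],
  "angular": [
    [0,0,0]
  ]
}}

```text
time: 12.1
eef_pos: [575.2, -169.3, 3.4]
tool_rot: [-3.141, 0.008, -0.083]
contact_force: [-5.9, -1.3, -15.3]
finger_gap: 25.9
```

```bash
python3 b.py
```

```text
12.1 [ 575.2 -169.3    3.4] [ -5.9  -1.3 -15.3]
[(np.int32(18), [25.3, 23.1], [23, 21, 5, 5])]
```

The button has popped out: its blob is at scene (295,243) with its original size. I'll relax the vertical load, let go and rise.

Emit:
{"name": "carry_out", "arguments": {
  "dp": [
    [-0.1,0.008,-0.15],
    [-0.1,0.008,-0.15],
    [0,0,0]
  ],
  "angular": [
    [0,0,0],
    [0,0,0],
    [0,0,0]
  ]
}}

```text
time: 12.52
eef_pos: [575.8, -169.4, 3.4]
tool_rot: [-3.141, 0.004, -0.083]
contact_force: [-6.1, 0.7, -5.1]
finger_gap: 25.7
```

Emit:
{"name": "carry_out", "arguments": {
  "dp": [
    [0,0,0],
    [0,0,0],
    [0,0,0],
    [0,0,0],
    [0,0,2],
    [0,0,4],
    [0,0,5],
    [0,0,5]
  ],
  "angular": [
    [0,0,0],
    [0,0,0],
    [0,0,0],
    [0,0,0],
    [0,0,0],
    [0,0,0],
    [0,0,0],
    [0,0,0]
  ],
  "jaw": 0.5
}}

```text
time: 13.52
eef_pos: [577.6, -169.9, 166.9]
tool_rot: [3.141, -0.002, -0.083]
contact_force: [1.1, -1.5, 0.8]
finger_gap: 70.4
```

Emit:
{"name": "carry_out", "arguments": {
  "dp": [
    [-1.6,4.2,0],
    [-1.6,4.2,0],
    [-1.6,4.2,0],
    [0,0,0]
  ],
  "angular": [
    [0,0,0],
    [0,0,0],
    [0,0,0],
    [0,0,0]
  ],
  "jaw": 1
}}

```text
time: 14.02
eef_pos: [528.9, -41.5, 165.4]
tool_rot: [-3.141, -0.002, -0.08]
contact_force: [0.4, 0.0, 0.2]
finger_gap: 94.5
```

```bash
python3 - <<'E'
from h import *
o=sensors.get_obs();print(o['time'],o['eef_pos'].round(1),o['tool_rot'].round(3),o['contact_force'].round(1))
w=imaging.read_camera('wrist');c=imaging.get_calibration('wrist');np.savez('w2.npz',**c);cv2.imwrite('pics/w2.png',w[:,:,::-1])
s=imaging.read_camera('scene');cv2.imwrite('pics/s2.png',s[:,:,::-1])
s0=cv2.imread('pics/scene0.png')[:,:,::-1]
for i in(s0,s):print([x[:3] for x in blobs(i[220:270,270:320].copy(),(5,120,60),(18,255,255),1)[1]])
A=cv2.resize(s[180:300,210:370],(530,398),interpolation=2);B=cv2.resize(w,(530,398))[:200]
cv2.imwrite('pics/v8.png',np.vstack([A,B])[:,:,::-1])
E
```

```text
14.025 [528.9 -41.5 165.4] [-3.141e+00 -2.000e-03 -8.000e-02] [0.4 0.  0.2]
[(np.int32(20), [25.0, 23.1], [23, 21, 5, 5])]
[(np.int32(19), [25.2, 23.2], [23, 21, 5, 5])]
```

View pics/v8.png

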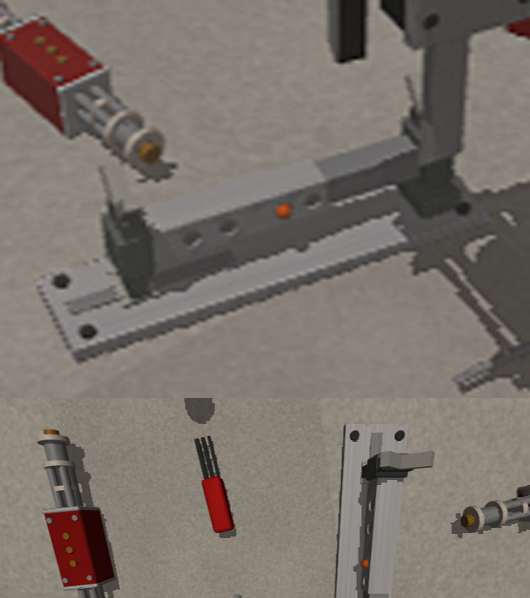

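The view shows the button fully out, with two holes now on its +x side and one on the -x side. So it is the next hole, and the arm is clear. Next I refine the module pose and sleeve travel.

```bash
python3 - <<'E'
from h import *
c=dict(np.load('w2.npz'));im=cv2.imread('pics/w2.png')[:,:,::-1].copy()
for b in blobs(im,(5,120,90),(18,255,255),12)[1]: print(b[:3],onz(c,b[1],44).round(1))
m=[b for b in blobs(im,(0,150,50),(4,255,255),500)[1]]
for b in m: print(b[:3])
ct=imaging.get_calibration('top');t=imaging.read_camera('top')[:,:,::-1].copy();cv2.imwrite('pics/t2.png',t)
a=cv2.imread('pics/top0.png');g=cv2.cvtColor(t,cv2.COLOR_BGR2GRAY);g0=cv2.cvtColor(a,cv2.COLOR_BGR2GRAY)
print('t0',g0[168:196,357].tolist());print('t2',g[148:186,357].tolist())
print('match',sh(a,t,174,187,350,380,m=30,k=6),proj(ct,(600,-170,100))-proj(ct,(610,-170.8,100)))
E
```

```text
(np.int32(66), [58.3, 40.5], [53, 38, 12, 6]) [700.1 162.7  44. ]
(np.int32(83), [568.0, 145.9], [563, 140, 10, 13]) [ 578.8 -270.    44. ]
(np.int32(50), [78.6, 166.1], [75, 162, 8, 9]) [596.6 170.3  44. ]
(np.int32(50), [82.8, 182.6], [79, 179, 8, 8]) [581.7 169.9  44. ]
(np.int32(69), [440.7, 199.0], [437, 194, 8, 11]) [ 540.  -156.4   44. ]
(np.int32(45), [87.2, 199.0], [84, 196, 8, 8]) [566.5 169.4  44. ]
(np.int32(30), [123.4, 300.6], [119, 298, 10, 5]) [463.8 157.1  44. ]
(np.int32(1542), [261.9, 128.0], [244, 94, 36, 69])
(np.int32(3418), [86.1, 180.7], [54, 136, 64, 91])
t0 [156, 157, 158, 158, 158, 157, 157, 153, 142, 120, 120, 121, 122, 119, 119, 103, 81, 75, 67, 70, 75, 75, 85, 106, 104, 106, 122, 157]
t2 [179, 179, 178, 179, 181, 180, 178, 163, 142, 143, 142, 142, 142, 137, 122, 94, 100, 94, 79, 88, 90, 91, 81, 82, 90, 94, 117, 146, 151, 162, 161, 167, 179, 178, 178, 179, 177, 178]
match (0.817, array([  1.66666667, -19.33333333])) [-0.48481394  5.51271541]
```

Emit:
{"name": "carry_out", "arguments": {
  "dp": [
    [1,4.2,0],
    [1,4.2,0],
    [1,4.2,0],
    [1,4.2,0],
    [1.05,4.4,0],
    [0,0,-3.6],
    [0,0,-4],
    [0,0,-4],
    [0,0,-3]
  ],
  "angular": [
    [0,0,1.3],
    [0,0,1.3],
    [0,0,1.3],
    [0,0,1.2],
    [0,0,1.2],
    [0,0,0],
    [0,0,0],
    [0,0,0],
    [0,0,0]
  ]
}}

```text
time: 15.3
eef_pos: [580.2, 166.7, 15.8]
tool_rot: [3.141, 0.001, 0.025]
contact_force: [0.6, -0.7, -0.1]
finger_gap: 93.7
```

Emit:
{"name": "carry_out", "arguments": {
  "dp": [
    [0,0,0]
  ],
  "angular": [
    [0,0,0]
  ]
}}

```text
time: 15.42
eef_pos: [577.9, 166.5, 14.8]
tool_rot: [3.141, 0.007, 0.025]
contact_force: [-0.4, 1.0, 0.0]
finger_gap: 94.0
```

```bash
python3 - <<'E'
from h import *
o=sensors.get_obs();print(o['time'],o['eef_pos'].round(1),o['tool_rot'].round(3),o['contact_force'].round(1))
ct=imaging.get_calibration('top');print('torch',onz(ct,(264,133),0),onz(ct,(257,93),110))
w=imaging.read_camera('wrist');c=imaging.get_calibration('wrist');cv2.imwrite('pics/w3.png',w[:,:,::-1])
for b in blobs(w,(5,120,60),(18,255,255),12)[1]: print(b[:3],onz(c,b[1],44).round(1))
from scipy.spatial.transform import Rotation as R
Q=R.from_euler('xyz',o['tool_rot']).as_matrix()
print([proj(c,o['eef_pos']+Q@np.array([8,y,-31])).round() for y in(47,-47)])
E
```

```text
15.425 [577.9 166.5  14.8] [3.141 0.007 0.025] [-0.4  1.   0. ]
torch [714.90048731  20.55951727   0.        ] [752.35632765  22.21903417 110.        ]
(np.int32(283), [312.1, 27.3], [299, 22, 28, 12]) [701.7 173.2  44. ]
(np.int32(155), [312.4, 246.9], [306, 240, 14, 14]) [596.1 170.9  44. ]
(np.int32(154), [312.5, 273.9], [306, 267, 14, 14]) [580.8 170.6  44. ]
(np.int32(116), [312.6, 300.6], [306, 295, 14, 12]) [565.2 170.2  44. ]
[array([408., 266.]), array([232., 266.])]
```

View pics/w3.png

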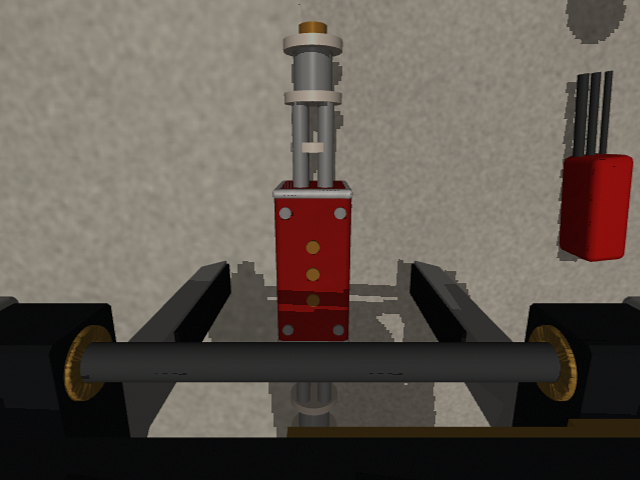

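The module is centred at about (313,274), aligned in yaw and 4 mm to the left of the fingers' midline. I correct that, descend and grip.

Emit:
{"name": "carry_out", "arguments": {
  "dp": [
    [0.2,0.4,-0.6],
    [0,0,-1],
    [0,0,-1],
    [0,0,-1],
    [0,0,0]
  ],
  "angular": [
    [0,0,0],
    [0,0,0],
    [0,0,0],
    [0,0,0],
    [0,0,0]
  ]
}}

```text
time: 16.1
eef_pos: [580.5, 172.0, -19.6]
tool_rot: [3.141, 0.003, 0.027]
contact_force: [-0.4, 0.1, 0.5]
finger_gap: 94.3
```

Emit:
{"name": "carry_out", "arguments": {
  "dp": [
    [0,0,0],
    [0,0,0],
    [0,0,0],
    [0,0,0],
    [0,0,0],
    [0,0,0],
    [0,0,0]
  ],
  "angular": [
    [0,0,0],
    [0,0,0],
    [0,0,0],
    [0,0,0],
    [0,0,0],
    [0,0,0],
    [0,0,0]
  ],
  "jaw": -1,
  "newtons": 35
}}

```text
time: 16.98
eef_pos: [582.0, 171.6, -18.1]
tool_rot: [3.141, -0.0, 0.027]
contact_force: [0.1, -2.0, 0.8]
finger_gap: 39.6
```

Emit:
{"name": "carry_out", "arguments": {
  "dp": [
    [0,0,0.5],
    [0,0,1],
    [0,0,1.5],
    [0,0,0]
  ],
  "angular": [
    [0,0,0],
    [0,0,0],
    [0,0,0],
    [0,0,0]
  ]
}}

```text
time: 17.48
eef_pos: [584.0, 172.7, 14.2]
tool_rot: [-3.141, -0.005, 0.027]
contact_force: [0.2, -0.1, -5.2]
finger_gap: 39.7
```

Gripped at 39.6 mm, and the weight shows. Lifting and carrying over, moving back in x first to stay clear of the torch.

Emit:
{"name": "carry_out", "arguments": {
  "dp": [
    [0,0,2],
    [-0.5,0,3],
    [-1,0,3],
    [-1.5,-2,0.5],
    [-1,-3.5,0],
    [-0.8,-3.5,0],
    [0,-3.5,0],
    [0,-3.5,0],
    [0,-3.5,0],
    [0,-3.5,0],
    [0,-3.5,0],
    [0,-3.5,0]
  ],
  "angular": [
    [0,0,0],
    [0,0,0],
    [0,0,0],
    [0,0,0],
    [0,0,0],
    [0,0,-0.9],
    [0,0,-0.9],
    [0,0,-0.9],
    [0,0,-0.9],
    [0,0,-0.9],
    [0,0,-0.9],
    [0,0,-0.9]
  ]
}}

```text
time: 18.98
eef_pos: [534.0, -129.0, 98.0]
tool_rot: [3.141, -0.001, -0.084]
contact_force: [-0.3, -0.7, -5.3]
finger_gap: 39.4
```

Emit:
{"name": "carry_out", "arguments": {
  "dp": [
    [0,-2.5,0],
    [0,-1,0],
    [0,0,0],
    [0,0,0],
    [0,0,0]
  ],
  "angular": [
    [0,0,0],
    [0,0,0],
    [0,0,0],
    [0,0,0],
    [0,0,0]
  ]
}}

```text
time: 19.6
eef_pos: [533.9, -161.7, 96.8]
tool_rot: [-3.141, 0.0, -0.082]
contact_force: [-1.3, 0.0, -6.0]
finger_gap: 39.8
```

```bash
cat > m.py <<'E'
from h import *
import sys
o=sensors.get_obs();print(o['time'],o['eef_pos'].round(1),o['tool_rot'].round(3),o['contact_force'].round(1))
zt=o['eef_pos'][2]+19.5+44
w=imaging.read_camera('wrist');c=imaging.get_calibration('wrist');cv2.imwrite(f'pics/{sys.argv[1]}.png',w[:,:,::-1])
for b in blobs(w,(5,120,60),(18,255,255),12)[1]: print(b[:3],'z',round(zt),onz(c,b[1],zt).round(1))
a=np.radians(-4.74);t=np.array([np.cos(a),np.sin(a),0]);O=np.array([538.5,-166.5,0])
print('target',(O-7*t).round(1))
E
python3 m.py w4
```

```text
19.6 [ 533.9 -161.7   96.8] [-3.141  0.    -0.082] [-1.3  0.  -6. ]
(np.int32(387), [319.5, 13.8], [304, 7, 32, 14]) z 160 [ 649.9 -171.6  160.3]
(np.int32(96), [624.8, 132.5], [619, 128, 12, 11]) z 160 [ 597.8 -288.8  160.3]
(np.int32(183), [466.1, 166.8], [458, 158, 15, 20]) z 160 [ 589.5 -226.2  160.3]
(np.int32(225), [319.9, 276.8], [312, 268, 17, 18]) z 160 [ 547.1 -163.3  160.3]
(np.int32(191), [319.9, 308.9], [312, 302, 17, 15]) z 160 [ 532.  -162.1  160.3]
(np.int32(127), [319.8, 337.4], [312, 333, 17, 9]) z 160 [ 517.9 -160.9  160.3]
target [ 531.5 -165.9    0. ]
```

Emit:
{"name": "carry_out", "arguments": {
  "dp": [
    [0.05,-0.2,-0.5],
    [0,-0.2,-1],
    [0,0,-1],
    [0,0,0],
    [0,0,0]
  ],
  "angular": [
    [0,0,0],
    [0,0,0],
    [0,0,0],
    [0,0,0],
    [0,0,0]
  ]
}}

```text
time: 20.27
eef_pos: [534.4, -166.8, 71.7]
tool_rot: [-3.141, 0.0, -0.084]
contact_force: [0.6, -0.5, -6.2]
finger_gap: 39.8
```

```bash
python3 m.py w5; python3 - <<'E'
from h import *
w=cv2.imread('pics/w5.png')[:,:,::-1];s=imaging.read_camera('scene')
A=cv2.resize(s[170:300,210:370],(800,650),interpolation=2)[:380];B=cv2.resize(w[0:110,220:420],(400,220),interpolation=2)
cv2.imwrite('pics/v10.png',np.vstack([A,np.hstack([B,np.zeros_like(B)])])[:,:,::-1])
E
```

```text
20.275 [ 534.4 -166.8   71.7] [-3.141  0.    -0.084] [ 0.6 -0.5 -6.2]
(np.int32(387), [319.5, 13.8], [304, 7, 32, 14]) z 135 [ 650.8 -176.9  135.2]
(np.int32(217), [472.6, 170.3], [464, 161, 16, 21]) z 135 [ 588.5 -234.3  135.2]
(np.int32(218), [319.9, 276.7], [312, 269, 17, 16]) z 135 [ 547.8 -168.4  135.2]
(np.int32(193), [319.9, 309.0], [312, 302, 17, 15]) z 135 [ 532.5 -167.1  135.2]
(np.int32(125), [319.7, 337.5], [312, 333, 17, 9]) z 135 [ 518.4 -165.9  135.2]
(np.int32(13), [212.4, 358.5], [208, 356, 8, 5]) z 135 [ 511.8 -115.3  135.2]
(np.int32(14), [210.1, 382.5], [208, 379, 6, 9]) z 135 [ 499.2 -112.3  135.2]
(np.int32(16), [213.2, 397.6], [210, 395, 8, 6]) z 135 [ 490.9 -112.5  135.2]
target [ 531.5 -165.9    0. ]
```

View pics/v10.png

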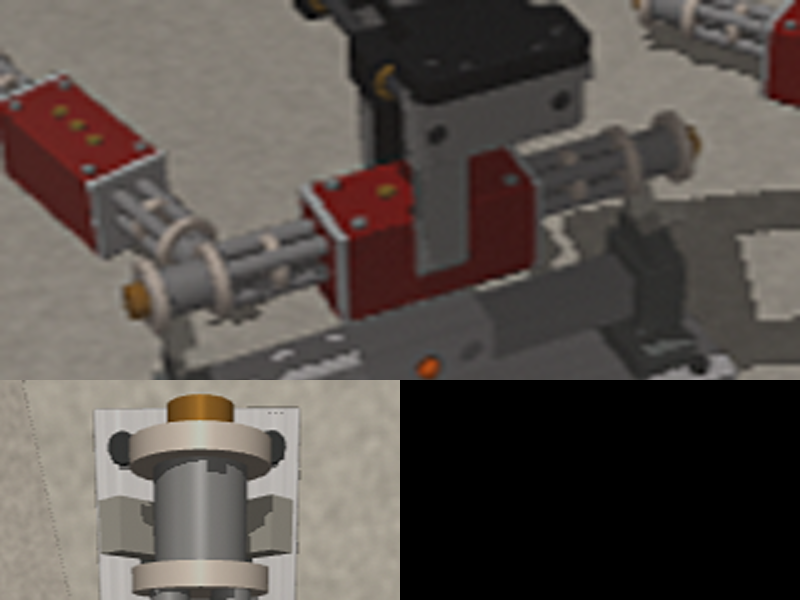

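The view shows the module upright above both saddles. The far neck (crop columns 155 to 247) is centred on the V (101 to 296). Next I check the fit along x numerically.

```bash
python3 - <<'E'
from h import *
c=imaging.get_calibration('wrist');a=np.radians(-4.74);t=np.array([np.cos(a),np.sin(a),0]);O=np.array([538.5,-166.5,0])
X=lambda r,col,z:round(float((onz(c,(col,r),z)-O)@t),1)
Cm=onz(c,(319.9,309),135);print('module centre',(Cm-O)@t)
# predicted rows of things (cradle x)
P=lambda x,y,z:proj(c,O+x*t+y*np.array([.0826,.9966,0])+[0,0,z]).round(1)
mc=(Cm-O)@t
print('collar inner edges top(z=axis+15=132): far',P(mc+112.5,0,132),'near',P(mc+92.5,0,132))
for d in(33,35,37): print(d,'V tip far',P(61+d+6,15,102),'near top',P(61+d-6,15,102))
w=cv2.imread('pics/w5.png',0)
print(w[45:105,276].tolist());print(w[45:105,364].tolist());print('neck',w[20:105,320].tolist())
E
```

```text
module centre -6.015290648632082
collar inner edges top(z=axis+15=132): far [316.7  35.4] near [316.9  90.8]
33 V tip far [285.2  68.8] near top [285.8  96. ]
35 V tip far [285.1  64.2] near top [285.7  91.6]
37 V tip far [285.   59.6] near top [285.6  87.1]
[179, 179, 179, 179, 178, 178, 179, 179, 178, 179, 178, 179, 182, 148, 127, 128, 128, 128, 128, 129, 128, 128, 128, 128, 128, 128, 129, 128, 128, 128, 128, 128, 128, 128, 128, 127, 129, 128, 128, 130, 123, 49, 73, 181, 179, 177, 177, 177, 177, 177, 176, 176, 176, 177, 176, 177, 177, 175, 177, 175]
[181, 181, 181, 180, 181, 181, 181, 180, 180, 180, 179, 179, 181, 184, 134, 118, 118, 118, 118, 118, 118, 118, 119, 118, 119, 117, 118, 118, 118, 118, 118, 118, 118, 118, 117, 118, 117, 118, 117, 118, 118, 91, 180, 180, 177, 176, 178, 177, 176, 176, 176, 177, 176, 177, 176, 176, 176, 176, 175, 176]
neck [184, 195, 193, 193, 192, 192, 192, 192, 193, 192, 193, 193, 194, 199, 133, 59, 58, 58, 74, 76, 160, 159, 158, 156, 156, 156, 156, 156, 156, 156, 155, 155, 156, 156, 155, 155, 154, 155, 154, 154, 154, 154, 154, 154, 154, 154, 153, 153, 153, 153, 152, 153, 153, 152, 153, 152, 152, 151, 152, 152, 152, 151, 151, 150, 151, 150, 149, 150, 149, 157, 192, 191, 190, 190, 190, 190, 191, 190, 191, 190, 189, 192, 199, 64, 55]
```

The fit has margins of about 2 mm or better at both necks. Descending gently.

Emit:
{"name": "carry_out", "arguments": {
  "dp": [
    [0.05,0,-0.4],
    [0,0,-0.4],
    [0,0,-0.3],
    [0,0,-0.2],
    [0,0,-0.1],
    [0,0,0]
  ],
  "angular": [
    [0,0,0],
    [0,0,0],
    [0,0,0],
    [0,0,0],
    [0,0,0],
    [0,0,0]
  ]
}}

```text
time: 21.12
eef_pos: [534.9, -166.8, 57.8]
tool_rot: [-3.142, 0.0, -0.083]
contact_force: [0.6, 0.1, -6.1]
finger_gap: 39.3
```

Emit:
{"name": "carry_out", "arguments": {
  "dp": [
    [0,0,-0.1],
    [0,0,-0.1],
    [0,0,0]
  ],
  "angular": [
    [0,0,0],
    [0,0,0],
    [0,0,0]
  ]
}}

```text
time: 21.5
eef_pos: [534.8, -166.8, 55.8]
tool_rot: [-3.142, 0.0, -0.083]
contact_force: [0.4, -0.4, -5.5]
finger_gap: 39.7
```

Emit:
{"name": "carry_out", "arguments": {
  "dp": [
    [0,0,-0.1],
    [0,0,-0.1],
    [0,0,0]
  ],
  "angular": [
    [0,0,0],
    [0,0,0],
    [0,0,0]
  ]
}}

```text
time: 21.88
eef_pos: [535.3, -166.7, 54.3]
tool_rot: [-3.141, -0.001, -0.083]
contact_force: [-1.5, 1.2, -1.8]
finger_gap: 39.6
```

Emit:
{"name": "carry_out", "arguments": {
  "dp": [
    [0,0,-0.05],
    [0,0,0]
  ],
  "angular": [
    [0,0,0],
    [0,0,0]
  ]
}}

```text
time: 22.12
eef_pos: [535.3, -166.7, 54.2]
tool_rot: [-3.141, -0.001, -0.083]
contact_force: [-2.8, 2.9, 3.4]
finger_gap: 39.7
```

Emit:
{"name": "carry_out", "arguments": {
  "dp": [
    [0,0,-0.05],
    [0,0,0]
  ],
  "angular": [
    [0,0,0],
    [0,0,0]
  ]
}}

```text
time: 22.38
eef_pos: [535.3, -166.6, 54.1]
tool_rot: [-3.141, -0.001, -0.083]
contact_force: [-4.1, 3.8, 5.6]
finger_gap: 40.0
```

```bash
python3 m.py w6; python3 - <<'E'
from h import *
print(sensors.get_obs()['wrist_torque'])
w=cv2.imread('pics/w6.png')[:,:,::-1];s=imaging.read_camera('scene')
A=cv2.resize(s[180:280,210:370],(800,500),interpolation=2)[:390];B=cv2.resize(w[0:110,220:420],(380,209),interpolation=2)
cv2.imwrite('pics/v11.png',np.vstack([A,np.hstack([B,np.zeros((209,420,3),np.uint8)])])[:,:,::-1])
E
```

```text
22.375 [ 535.3 -166.6   54.1] [-3.141e+00 -1.000e-03 -8.300e-02] [-4.1  3.8  5.6]
(np.int32(386), [319.6, 13.7], [304, 7, 32, 14]) z 118 [ 651.3 -176.6  117.6]
(np.int32(251), [484.1, 173.9], [475, 163, 17, 24]) z 118 [ 587.3 -238.5  117.6]
(np.int32(225), [319.8, 276.8], [312, 269, 17, 17]) z 118 [ 548.5 -168.1  117.6]
(np.int32(195), [319.9, 309.1], [312, 302, 17, 15]) z 118 [ 533.2 -166.8  117.6]
(np.int32(124), [319.5, 337.5], [312, 333, 16, 9]) z 118 [ 519.2 -165.5  117.6]
target [ 531.5 -165.9    0. ]
[0.58374217 0.44683001 0.05136321]
```

View pics/v11.png

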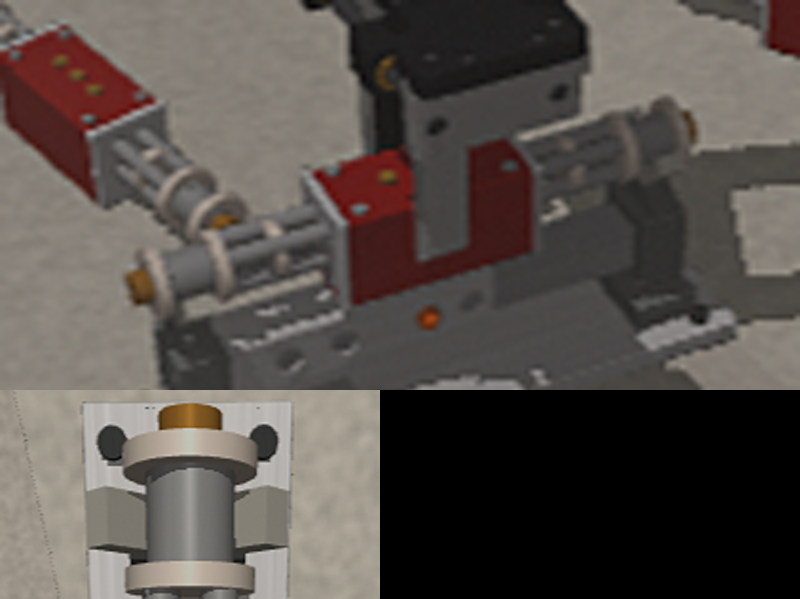

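Both necks look to be in their saddles, with a firm stop at z≈54. I'll ease off the small side loads, soften the grip so it self-centres, then open.

Emit:
{"name": "carry_out", "arguments": {
  "dp": [
    [-0.05,0.05,0.03],
    [-0.05,0.05,0.02],
    [0,0,0]
  ],
  "angular": [
    [0,0,0],
    [0,0,0],
    [0,0,0]
  ],
  "newtons": 4
}}

```text
time: 22.85
eef_pos: [535.4, -166.5, 54.0]
tool_rot: [3.14, -0.003, -0.084]
contact_force: [2.8, 0.4, 2.1]
finger_gap: 40.1
```

Emit:
{"name": "carry_out", "arguments": {
  "dp": [
    [0,0,0],
    [0,0,0],
    [0,0,0],
    [0,0,0],
    [0,0,0],
    [0,0,0]
  ],
  "angular": [
    [0,0,0],
    [0,0,0],
    [0,0,0],
    [0,0,0],
    [0,0,0],
    [0,0,0]
  ],
  "jaw": 1
}}

```text
time: 23.6
eef_pos: [533.9, -165.8, 53.3]
tool_rot: [-3.142, 0.0, -0.083]
contact_force: [-0.9, -0.2, 0.3]
finger_gap: 93.5
```

Emit:
{"name": "carry_out", "arguments": {
  "dp": [
    [0,0,1],
    [0,0,3],
    [0,0,4],
    [0,0,5],
    [0,0,5],
    [-2,6,0],
    [-2,6,0],
    [-2,6,0],
    [0,0,0]
  ],
  "angular": [
    [0,0,0],
    [0,0,0],
    [0,0,0],
    [0,0,0],
    [0,0,0],
    [0,0,0],
    [0,0,0],
    [0,0,0],
    [0,0,0]
  ]
}}

```text
time: 24.72
eef_pos: [473.5, 15.5, 234.5]
tool_rot: [-3.141, -0.001, -0.077]
contact_force: [-0.1, -0.7, 0.2]
finger_gap: 94.1
```

```bash
python3 - <<'E'
from h import *
o=sensors.get_obs();print(o['time'],o['eef_pos'].round(1),o['contact_force'].round(1))
s=imaging.read_camera('scene');t=imaging.read_camera('top');cv2.imwrite('pics/t9.png',t[:,:,::-1]);cv2.imwrite('pics/s9.png',s[:,:,::-1])
ct,cs=imaging.get_calibration('top'),imaging.get_calibration('scene')
dt=[b[1] for b in blobs(t[150:300,325:400].copy(),(5,120,60),(22,255,255),6)[1]];ds=[b[1] for b in blobs(s[170:290,210:370].copy(),(5,120,60),(22,255,255),5)[1]]
print([(b,onz(ct,np.add(b,[325,150]),116).round(1)) for b in dt]);print(ds)
for a in dt:
  for b in ds:
    x,e=tri(ct,np.add(a,[325,150]),cs,np.add(b,[210,170]))
    if e<2.5: print(np.round(a),np.round(b),x.round(1),round(e,1))
A=cv2.resize(s[180:290,210:370],(640,440),interpolation=2)
B=cv2.resize(t[140:305,325:395],(187,440),interpolation=2)[:,:160]
cv2.imwrite('pics/v12.png',np.hstack([A,B])[:,:,::-1])
E
```

```text
24.725 [473.5  15.5 234.5] [-0.1 -0.7  0.2]
[([37.6, 56.1], array([ 546.5, -167.5,  116. ])), ([36.6, 64.5], array([ 531.7, -165.9,  116. ])), ([35.9, 73.0], array([ 516.9, -164.8,  116. ])), ([30.2, 135.9], array([ 408.7, -155.8,  116. ]))]
[[11.6, 21.8], [15.0, 24.5], [18.3, 27.4], [90.6, 41.1], [83.8, 43.0], [77.0, 45.0], [44.2, 54.0], [28.0, 67.4], [85.3, 73.1]]
[38. 56.] [77. 45.] [ 546.  -167.3  117. ] 0.7
[37. 64.] [84. 43.] [ 531.2 -165.7  117.4] 0.6
[36. 73.] [91. 41.] [ 516.3 -164.5  117.2] 0.8
```

View pics/v12.png

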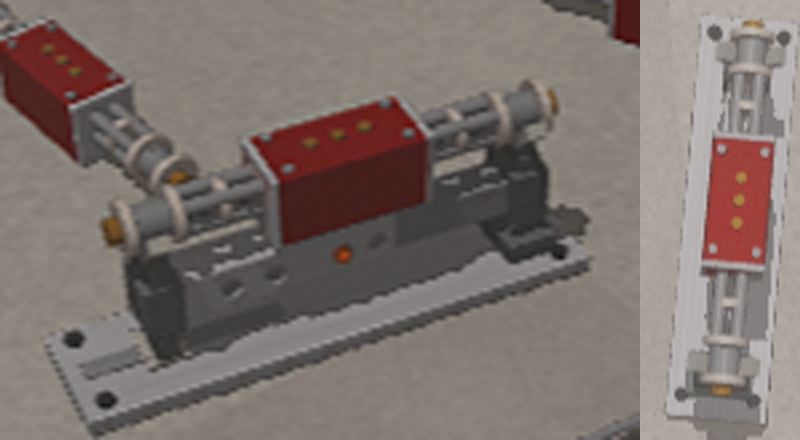

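The module sits level and upright: its dots triangulate to 117.0, 117.4 and 117.2 mm, against 116 expected (this method read about 2 mm high on the bench). It is centred within about 1 mm, and the button is out. Handing in.

```bash
python3 -c "
from workcell import bot
print(bot.finish_job())"
```

```text
the job is handed in; nothing more can be done
None
```

The cradle is lengthened to the next hole and the red module from the robot's left is lying in both saddles. I handed the job in at about 25 s of the 54 s allowed, with the arm clear.

**Sleeve:**
- I pressed the button flush by pinching the sleeve (finger opening 26.0 mm). The highest pull I read was about 17 N at the wrist, roughly 11 N on the button after sleeve friction. I then slid the sleeve on with a lighter grip.
- It stopped after about 36 mm of travel. The button looks fully out, 19 px in the image against 20 px at the start.
- The holes either side show it is the next one along.

**Module:**
- It stayed where I set it after I let go, level to 0.4 mm and centred to within about 1 mm of the target.
- Its top measured about 117 mm high against 116 mm for fully seated. The same method read about 2 mm high on the bench, so I take both necks as fully down.
- Loads while setting it down stayed under about 6 N.
- I did not touch the hex keys, screwdriver or torch.

**What disagreed:**
- The real fingertips sit about 31 mm short of the reported tool point. Because of that, my first attempt to grip the sleeve closed just above it with no contact force. I worked out the offset from two camera views and corrected for it.
- The wrist and top cameras differed by 2 to 3 mm along x. The saddles allow 4 mm of play each way.

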